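# Reset the turning tally of a cheese rack

## Task

A finished batch has left the ripening rack, so set its turning tally back to zero for the next one: with a fingertip, flick the edge of the lobed thumbwheel forward (clockwise seen from above), click by click, until the raised steel bar on the wheel rests under the pointer, and do not run past it. Work gently, only push the wheel's edge and never pinch it, leave the brush, the small cheese and the cheese trier as they lie, and finish clear of everything.

Things in the scene. Friction and masses are not known exactly. Their poses are not given: they have to be found in the camera images.
- tally: the turning tally, fixed to the bench. Origin: on the wheel's upright axle at bench height; x runs from the axle to the pointer, z up. Aluminium base plate 14 mm high, x = -45 to 150 mm, 80 mm wide. Pointer bracket and spring plunger stand within x = 44 to 100 mm, y = -13 to 13 mm, up to z = 59 mm. The rest of the wheel's rim is free to the finger.
- wheel_centre (a point): top centre of the black thumbwheel, on the axle at z = 49 mm. Disc of 45 mm radius with 8 equal upright round lobes (radius 5 mm, centres 52 mm from the axle, 45 degrees apart, reaching 57 mm; 30 mm clear between neighbours). Disc and lobes span z = 31 to 49 mm and overhang the base plate at its sides and -x end, with free air below. Axle nut up to z = 58 mm. Axes as the tally's.
- tally_wheel (a joint): wheel angle, rad; grows forward (clockwise from above), does not wrap; 0 = zero bar under the pointer. A spring ball holds it at every click of 45 degrees (0.785), so at rest a lobe stands at the pointer. Starts 2 to 5 clicks short (negative). Pushing a lobe takes about 5 N, less towards half a click; past half the ball pulls it on to that click and no further, short of half it springs back.
- bar_end (a point): outer end of the zero bar, 55 mm from the axle, on its top (z = 54 mm). The bar is a steel ridge on the black wheel, 36 mm long radially (19 to 55 mm from the axle), 7 mm wide, 5 mm high, running out over one lobe. The other lobes have 1 to 7 painted dots instead (turns counted).
- pointer_tip (a point): tip of the fixed steel pointer, 56.5 mm from the axle along the tally's +x, at z = 57.5 mm, overhanging the rim
- rind_brush: bystander: loose wooden rind brush lying bristles down, 150 x 44 mm, 40 mm high, origin under its centre, x along its length
- young_cheese: bystander: loose small cheese, 68 mm across, 45 mm high, origin at the centre of its underside
- trier: bystander: loose cheese trier lying flat, a steel shaft 151 mm long along its x with a wooden cross handle 112 mm long (along y), 22 mm thick; origin under the handle's middle
Things that resemble listed ones, but are neither listed nor needed, are in the scene too. Leave any blue look-alike of the tally alone.

How it is judged:
By the outcome, as a careful person would: the job done as asked, in the order asked, and still so for the second after the job is handed in, with the robot touching nothing.
It also fails if it takes over 51 s, if anything falls off the work surface, if the arm or the gripper's body presses on something with over 40 N, if the wrist force passes 120 N, or if a joint passes its speed limit or range.

## Robot

A 6-joint arm with a two-finger parallel gripper is mounted at the origin on the work surface. World frame = base frame: x ahead of the robot, y to its left, z up, the work surface at z = 0. Lengths are in m, angles in rad, forces in N, time in s.
With the tool pointing down it reaches from about 0.375 to 0.9 m from the base axis. Payload 3.1 kg.
Tool frame: the origin (TCP) lies between the finger pads; the fingertips stand 11 mm ahead of it and the grasp point (between the pads) lies 8 mm behind it; z points along the fingers, y is the line along which they close (so a half turn about z gives the same grasp; the last joint's range is limited). The gripper opens to 85 mm and grips with 20 to 120 N. Pads are 22 mm wide; open, the fingers measure 114 mm over their backs; the gripper's body (76 mm by 85 mm) begins 54 mm behind the grasp point. The pads swing forward as they close: fully open they stand 13 mm farther back than shut.
Start: joints at [-1.308, 0.527, 1.433, -0, 1.181, -0.178], TCP at [0.267, -0.565, 0.203] pointing down, gripper open.
Joint ranges: [-3.08, 3.08], [-0.75, 2.2], [0.22, 2.44], [-1.43, 4.57], [0, 2.65], [-2.85, 2.85]. Speed limits (rad/s): [2.79, 2.79, 3.14, 3.14, 3.14, 3.14].

## Interface

Orientations are given as a unit quaternion [w, x, y, z].
In Python, from workcell import env, eyes gives the robot as it stands.
- The arm moves only by the tool apply_moves, never from a script. Its argument "increments" is a list of rows, each an object with "hand": the opening, from -1 (shut) to 1 (fully open); "slide": the shift along the tool's x, y, z in mm, a list of three; "rot": the turn, a rotation vector about the tool's x, y, z in degrees, a list of three. A call has 1 to 20 rows; each row is the pose to reach, as a shift and turn from the pose commanded when the call began, along the tool's axes at that moment; what a row does not reach only later rows make up. A row lasts 1/12 s, in which the tool goes at most 41.7 mm and 7.16 degrees, less where a joint would pass 70% of its speed; a pose out of reach is approached as far as the arm can. A call with a gripper value outside its range is refused whole. The fingers move at their own pace and stop on an object; the grip force is fixed at half the most. Time passes only in rows, so rows that repeat a pose let the fingers close. It gives the time, the measured TCP pose, the force, the opening and the grip force at its end, in the units of the state.
- env.observe(): the state, without advancing time (a new reading comes with each control period).
- eyes.read_camera(name): name is "scene" or "top" or "wrist"; returns the picture (420x560x3 uint8, blue, green, red); there is no depth.
- eyes.camera_info(name): a dict with "fx", "fy", "cx", "cy" (pixels), "world_to_cam" (4x4, takes a point from world to camera coordinates). Camera axes: x right, y down, z forward; pixel columns grow to the right and rows downward; lengths in m; the calibration is good to about 2 mm. A picture is of the moment at which its call begins: read the wrist's pose just before it. camera_info takes no time and is no camera call; for the wrist camera it gives the pose at the moment of the call.
- env.hand_in(): hands the job in; it is judged then, once.
The state is a dict: "time": time; "qpos": joint angles; "joint_velocities": joint speeds; "joint_efforts": joint torques, N m; "eef_pos": TCP position; "tcp_rot": TCP orientation; "ft_force": force on the tool from outside, world axes, zero at the start; "ft_torque": the same for the moment, N m; "opening": finger opening in m; "finger_force": force on a finger pad.
Only numpy, scipy, OpenCV 4.12 (cv2) and the standard library are available. Lean on these libraries where they do the work, as an engineer would, in place of code of your own. Each camera call takes 0.05 s, during which the arm holds its last target. There are 200 camera calls.

## Working session

There is one attempt and no reset: what is moved stays moved. The work goes in short steps, Python scripts to look and compute and a tool call to move; the robot and the scene stay as the last step left them, time stands still between calls to the robot, and variables do not carry over. Pictures are saved under pics/ and viewed, at most 10 in all, crops included, and the job is handed in when it is done.

Besides the shell and the picture viewer there is one more tool, called after "Call:" by a JSON object that holds its "op" and its "data". apply_moves: Moves the arm, as the interface text tells. Its arguments: {"type":"object","properties":{"increments":{"type":"array"}},"required":["increments"]}

```bash
mkdir -p pics
cat > h.py <<'E'
import numpy as np, cv2
from workcell import env, eyes
def ray(n,uv,ci=None):
    c=ci or eyes.camera_info(n); T=np.array(c["world_to_cam"]); R=T[:3,:3]; o=-R.T@T[:3,3]
    d=R.T@np.array([(uv[0]-c["cx"])/c["fx"],(uv[1]-c["cy"])/c["fy"],1]); return o,d
def atz(n,uv,z,ci=None):
    o,d=ray(n,uv,ci); return o+d*(z-o[2])/d[2]
def tri(*rs):
    A=0;b=0
    for o,d in rs:
        d=d/np.linalg.norm(d);P=np.eye(3)-np.outer(d,d);A=A+P;b=b+P@o
    return np.linalg.solve(A,b)
def proj(n,p,ci=None):
    c=ci or eyes.camera_info(n); q=np.array(c["world_to_cam"])@np.append(p,1); return np.array([c["fx"]*q[0]/q[2]+c["cx"],c["fy"]*q[1]/q[2]+c["cy"]])
E
python3 - <<'E'
from h import *
a=eyes.read_camera("scene");b=eyes.read_camera("top")
cv2.imwrite("pics/s0.png",a);cv2.imwrite("pics/t0.png",b)
s=env.observe();print(s["time"],s["eef_pos"],s["tcp_rot"],s["opening"])
E
```

```text
0.1 [ 0.26649653 -0.56456754  0.20193401] [-9.75782664e-04  9.75811990e-01  2.18609255e-01 -3.80950311e-05] 0.08542063118219037
```

View pics/s0.png

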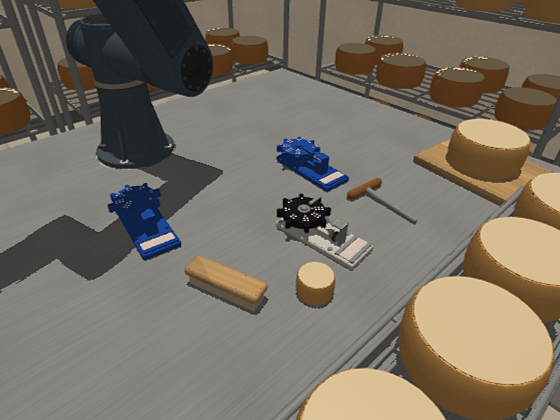

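View pics/t0.png

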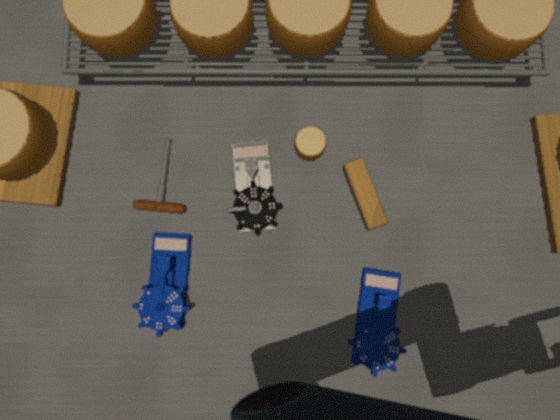

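The black tally is at top (255,208) and scene (304,210). Its steel bar points left in the top view and the pointer is up (towards +x). Next I'll enlarge both views.

Run:
```python
from h import *
a=cv2.imread("pics/s0.png");b=cv2.imread("pics/t0.png")
A=cv2.resize(a[180:280,260:380],None,fx=4,fy=5.0,interpolation=cv2.INTER_CUBIC)[:, :]
A=cv2.resize(a[180:280,265:380],(460,400),interpolation=cv2.INTER_CUBIC)
B=cv2.resize(b[135:245,215:300],(340,440),interpolation=cv2.INTER_CUBIC)
C=np.zeros((440,800,3),np.uint8);C[:400,:460]=A;C[:,460:]=B
cv2.imwrite("pics/c1.png",C)
for z in (.049,):
  print(atz("top",(255,208),z),atz("scene",(304,210),z),tri(ray("top",(255,208)),ray("scene",(304,210))))
```

```text
[0.55137168 0.10401859 0.049     ] [0.55661196 0.10254409 0.049     ] [0.55270987 0.1051107  0.04529579]
```

View pics/c1.png

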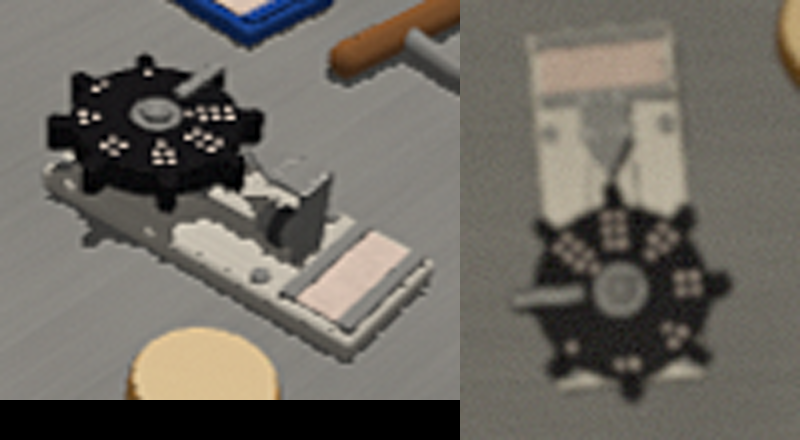

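```bash
cat >> h.py <<'E'
from scipy.spatial.transform import Rotation as Rn
def inc(p,yaw,q=None,p0=None):
    """slide mm (tool axes) and z-turn deg to TCP p with tool-y at world yaw deg, z down"""
    s=env.observe(); w,x,y,z=s["tcp_rot"] if q is None else q
    R=Rn.from_quat([x,y,z,w]); a=np.radians(yaw); Y=np.array([np.cos(a),np.sin(a),0]);Z=np.array([0,0,-1.])
    T=Rn.from_matrix(np.c_[np.cross(Y,Z),Y,Z])
    return R.inv().apply(np.array(p)-(s["eef_pos"] if p0 is None else p0))*1e3, np.degrees((R.inv()*T).as_rotvec())
E
python3 - <<'E'
from h import *
nut=tri(ray("top",(255.25,207.5)),ray("scene",(265+155/4,180+110/4)))
print("nut",nut,atz("top",(255.25,207.5),.058),atz("scene",(265+155/4,180+110/4),.058))
L=atz("top",(251.25,150),.0145);L2=atz("scene",(265+357/4,180+298/4),.0145);print("label",L,L2)
be=atz("top",(215+55/4,135+300/4),.054);be2=atz("scene",(265+222/4,180+72/4),.054);print("bar",be,be2)
c=(atz("top",(255.25,207.5),.058)+atz("scene",(265+155/4,180+110/4),.058))/2
f=lambda v:np.degrees(np.arctan2(v[1],v[0]))
print(c,"yaw",f(L-atz("top",(255.25,207.5),.058)),f(L2-atz("scene",(265+155/4,180+110/4),.058)),"bar",f(be-c),np.linalg.norm(be-c),f(be2-c),np.linalg.norm(be2-c))
print(inc([c[0]-.05,c[1],.25],25))
ci=eyes.camera_info("wrist");s=env.observe();T=np.array(ci["world_to_cam"]);print(-T[:3,:3].T@T[:3,3]-s["eef_pos"],T[2,:3],ci["fx"])
E
```

```text
nut [0.55265908 0.10412284 0.05234073] [0.55115469 0.1030468  0.058     ] [0.55824743 0.09945373 0.058     ]
label [0.6820273  0.11488199 0.0145    ] [0.6899224  0.10687312 0.0145    ]
bar [0.54655064 0.15661647 0.054     ] [0.55523808 0.15418519 0.054     ]
[0.55470106 0.10125026 0.058     ] yaw 5.167371062113777 3.22499137809457 bar 98.37432842002288 0.05610567454531088 89.41875658556022 0.053088560462318767
(array([ 499.52047199, -500.64169883,  -46.92837022]), array([-7.07773516e-02, -1.02079446e-01, -8.97452347e+01]))
[0.07655121 0.03422446 0.17102974] [-0.29010405 -0.13547862 -0.94735695] 298.12179528550195
```

The bar sits about 90° counterclockwise of the pointer, so it is 2 clicks short. That agrees with 6 dots now standing at the pointer. I'll move to a hover near the robot side of the wheel with the gripper shut.

Run:
```python
from h import *
print(inc([.485,.08,.20],26.5))
```

```text
(array([ 472.61854542, -489.73184513,    3.04128998]), array([-6.96853978e-02, -1.03368415e-01, -9.12452341e+01]))
```

Call:
{"op": "apply_moves", "data": {"increments": [{"hand":-1,"slide":[28,-29,0],"rot":[0,0,-5]},{"hand":-1,"slide":[56,-58,0],"rot":[0,0,-10]},{"hand":-1,"slide":[84,-87,0],"rot":[0,0,-15]},{"hand":-1,"slide":[112,-116,0],"rot":[0,0,-20]},{"hand":-1,"slide":[140,-145,0],"rot":[0,0,-25]},{"hand":-1,"slide":[168,-174,0],"rot":[0,0,-30]},{"hand":-1,"slide":[196,-203,0],"rot":[0,0,-36]},{"hand":-1,"slide":[224,-232,0],"rot":[0,0,-42]},{"hand":-1,"slide":[252,-261,0],"rot":[0,0,-48]},{"hand":-1,"slide":[280,-290,0],"rot":[0,0,-54]},{"hand":-1,"slide":[308,-319,0],"rot":[0,0,-60]},{"hand":-1,"slide":[336,-348,0],"rot":[0,0,-66]},{"hand":-1,"slide":[364,-377,0],"rot":[0,0,-72]},{"hand":-1,"slide":[392,-406,0],"rot":[0,0,-78]},{"hand":-1,"slide":[420,-435,0],"rot":[0,0,-83]},{"hand":-1,"slide":[448,-464,0],"rot":[0,0,-88]},{"hand":-1,"slide":[473,-490,3],"rot":[0,0,-91]},{"hand":-1,"slide":[473,-490,3],"rot":[0,0,-91]},{"hand":-1,"slide":[473,-490,3],"rot":[0,0,-91]},{"hand":-1,"slide":[473,-490,3],"rot":[0,0,-91]}]}}

```text
time: 1.77
eef_pos: [0.4848, 0.0796, 0.1994]
tcp_rot: [-0.0, 0.528, 0.849, -0.001]
ft_force: [-0.8, -0.4, -0.1]
opening: 0.0002
finger_force: 0.0
```

Run:
```python
from h import *
import json
s=env.observe();ci=eyes.camera_info("wrist");a=eyes.read_camera("wrist")
cv2.imwrite("pics/w1.png",a)
json.dump({k:np.array(v).tolist() for k,v in ci.items() if k in("fx","fy","cx","cy","world_to_cam")},open("w1.json","w"))
print(s["time"],s["eef_pos"],s["qpos"],s["opening"],proj("wrist",[.5547,.1022,.058],ci))
```

```text
1.7667 [0.48475136 0.07956036 0.19942863] [-6.48845657e-02  3.53862587e-01  1.76376864e+00 -6.33945133e-04
  1.02529289e+00 -5.23171663e-01] 0.00023087964724281164 [346.01017382 198.58031156]
```

View pics/w1.png

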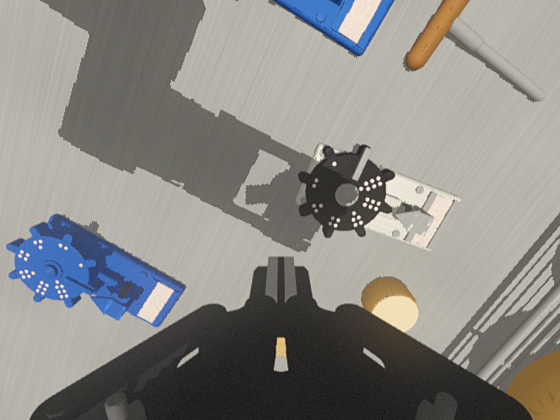

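Run:
```python
from h import *
a=cv2.imread("pics/w1.png")
cv2.imwrite("pics/c2.png",cv2.resize(a[135:255,290:465],(770,528),interpolation=cv2.INTER_CUBIC))
```

```text
(no output)
```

View pics/c2.png

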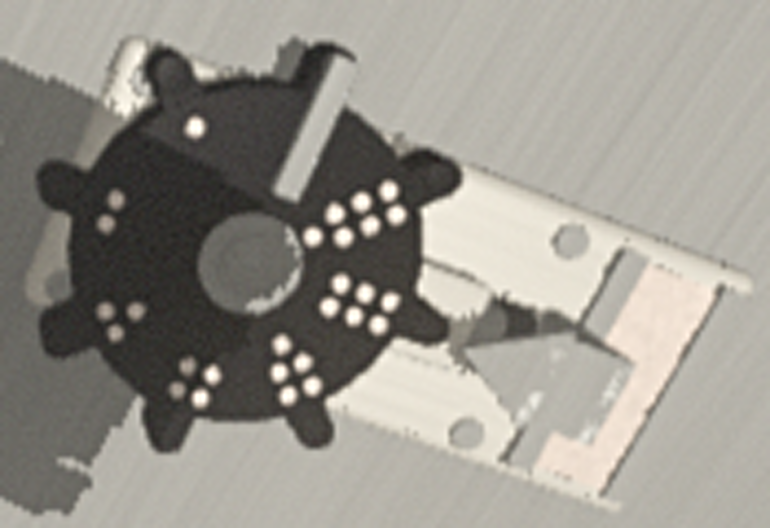

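Run:
```python
from h import *
import json
ci=json.load(open("w1.json"))
P=lambda u,v:(290+u/4.4,135+v/4.4)
W=lambda u,v,z:atz("wrist",P(u,v),z,ci)
n=P(250,263)
rt=ray("top",(255.25,207.5));rs=ray("scene",(265+155/4,180+110/4));rw=ray("wrist",n,ci)
print("nut wrist",W(250,263,.058),"tri tw",tri(rt,rw),"sw",tri(rs,rw),"all",tri(rt,rs,rw))
# disc ellipse: lobe pair midpoints
f=lambda v:np.degrees(np.arctan2(v[1],v[0]))
for a,b,k in(((437,328),(50,187),0),((345,53),(165,442),90),((448,175),(52,335),45),((165,62),(318,438),135)):
    A=W(*a,.048);B=W(*b,.048);print((A+B)/2,np.linalg.norm(A-B),f(A-B)-k)
print("bar",W(340,55,.054),"ptr",W(460,347,.0575)-W(250,263,.058))
print("base edges",f(W(750,280,.014)-W(470,168,.014)))
print("fingertip px",proj("wrist",env.observe()["eef_pos"]+[0,0,-.011]))
```

```text
nut wrist [0.55330077 0.10632026 0.058     ] tri tw [0.55302472 0.10453874 0.05450367] sw [0.55435352 0.10500127 0.05306693] all [0.55348534 0.1045076  0.05281188]
[0.5553642  0.10544575 0.048     ] 0.10783524122403391 6.1339054412837
[0.55595675 0.10622905 0.048     ] 0.1093154040651889 5.7742994660193006
[0.55484794 0.10582176 0.048     ] 0.10651574912121477 4.6479617860652525
[0.55497613 0.10518962 0.048     ] 0.10916308819926308 6.177790754772417
bar [0.54776254 0.15954465 0.054     ] ptr [ 0.05897464  0.00442422 -0.0005    ]
base edges 5.243500270658317
fingertip px [278.69681185 238.64901816]
```

Run:
```python
from h import *
s=env.observe();w,x,y,z=s["tcp_rot"];R=Rn.from_quat([x,y,z,w])
for X in(-.011,0,.011):
  for Z in(-.02,-.01,0,.011): print(X,Z,[proj("wrist",s["eef_pos"]+R.apply([X,Y,Z])).round(0).tolist() for Y in(-.0145,.0145)])
a=cv2.imread("pics/w1.png")
cv2.imwrite("pics/c3.png",cv2.resize(a[235:365,225:335],(660,600),interpolation=cv2.INTER_CUBIC))
```

```text
-0.011 -0.02 [[253.0, 278.0], [303.0, 278.0]]
-0.011 -0.01 [[255.0, 269.0], [302.0, 269.0]]
-0.011 0 [[256.0, 261.0], [301.0, 261.0]]
-0.011 0.011 [[257.0, 254.0], [300.0, 254.0]]
0 -0.02 [[253.0, 261.0], [304.0, 261.0]]
0 -0.01 [[254.0, 253.0], [303.0, 253.0]]
0 0 [[256.0, 246.0], [302.0, 246.0]]
0 0.011 [[257.0, 239.0], [300.0, 239.0]]
0.011 -0.02 [[252.0, 243.0], [305.0, 243.0]]
0.011 -0.01 [[254.0, 236.0], [303.0, 236.0]]
0.011 0 [[255.0, 230.0], [302.0, 230.0]]
0.011 0.011 [[256.0, 223.0], [301.0, 223.0]]
```

View pics/c3.png

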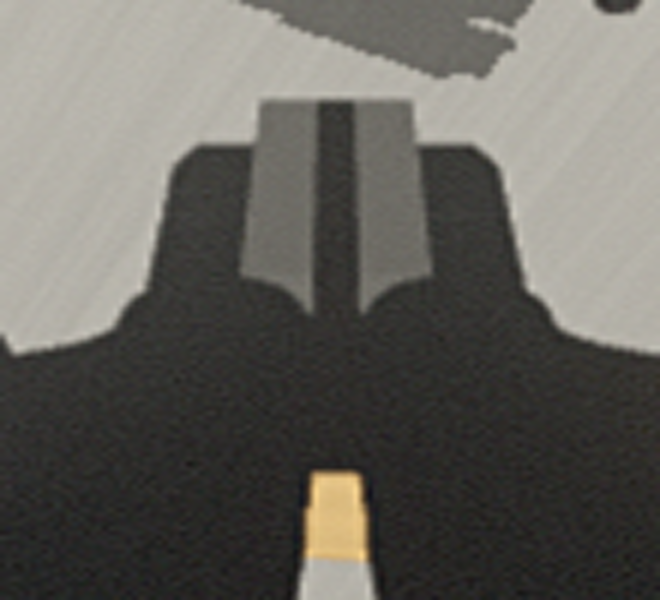

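Run:
```python
from h import *
c=np.array([.5545,.105]);a=np.radians(207.8)
p=c+.085*np.array([np.cos(a),np.sin(a)])
print(inc([*p,.041],27.8))
```

```text
(array([ -9.79163933, -10.67710892, 158.54884877]), array([-0.07191227, -0.01078248, -1.60420695]))
```

Call:
{"op": "apply_moves", "data": {"increments": [{"hand":-1,"slide":[-10,-11,30],"rot":[0,0,-1.6]},{"hand":-1,"slide":[-10,-11,60],"rot":[0,0,-1.6]},{"hand":-1,"slide":[-10,-11,90],"rot":[0,0,-1.6]},{"hand":-1,"slide":[-10,-11,115],"rot":[0,0,-1.6]},{"hand":-1,"slide":[-10,-11,135],"rot":[0,0,-1.6]},{"hand":-1,"slide":[-10,-11,150],"rot":[0,0,-1.6]},{"hand":-1,"slide":[-10,-11,158],"rot":[0,0,-1.6]},{"hand":-1,"slide":[-10,-11,158],"rot":[0,0,-1.6]},{"hand":-1,"slide":[-10,-11,158],"rot":[0,0,-1.6]}]}}

```text
time: 2.57
eef_pos: [0.48, 0.0649, 0.042]
tcp_rot: [-0.0, 0.517, 0.856, -0.0]
ft_force: [0.3, -0.4, -0.7]
opening: -0.0002
finger_force: 0.0
```

Run:
```python
from h import *
s=env.observe();a=eyes.read_camera("scene");w=eyes.read_camera("wrist")
cv2.imwrite("pics/s2.png",a);cv2.imwrite("pics/w2.png",w)
w_,x,y,z=s["tcp_rot"];R=Rn.from_quat([x,y,z,w_])
print(s["eef_pos"],s["tcp_rot"],s["ft_force"])
for X in(-.011,.011):
  for Y in(-.0145,.0145): 
   q=s["eef_pos"]+R.apply([X,Y,.011]);print(X,Y,proj("scene",q).round(1),proj("wrist",q).round(1))
A=cv2.resize(a[150:260,225:345],(480,440),interpolation=cv2.INTER_CUBIC)
B=cv2.resize(w[100:320,200:360],(320,440),interpolation=cv2.INTER_CUBIC)
cv2.imwrite("pics/c4.png",np.hstack([A,B]))
```

```text
[0.48004186 0.0648961  0.04198496] [-8.79871280e-05  5.16960668e-01  8.56009144e-01 -7.48159177e-05] [ 0.26202999 -0.44072405 -0.66448285]
-0.011 -0.0145 [257.8 209.1] [256.2 253. ]
-0.011 0.0145 [270.5 212. ] [298.8 253. ]
0.011 -0.0145 [261.5 203.4] [255.3 222.8]
0.011 0.0145 [274.  206.2] [299.5 222.8]
```

View pics/c4.png

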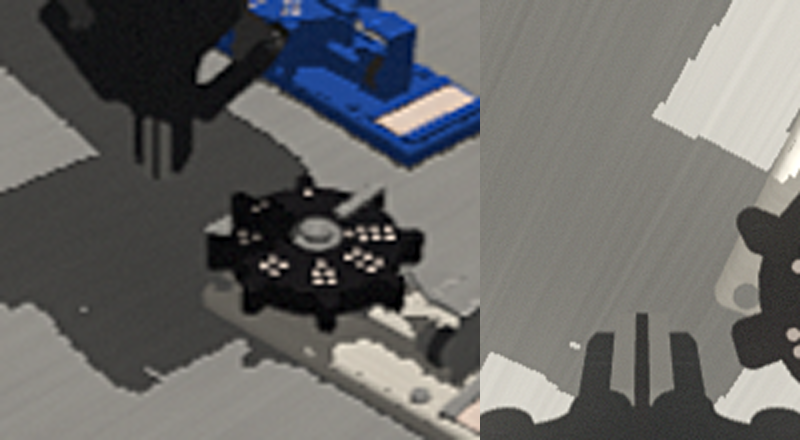

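Run:
```python
from h import *
s=env.observe();w_,x,y,z=s["tcp_rot"];R=Rn.from_quat([x,y,z,w_])
t=tri(ray("scene",(263.9,194.2)),ray("wrist",(280.5,256.7)))
print(t,R.inv().apply(t-s["eef_pos"])*1e3)
for v in ((263.9,194.2),):
  for Z in(-25,-20,-15,-10,-5,0,5,11): print(Z,[proj("scene",s["eef_pos"]+R.apply([X,0,Z/1e3])).round(1).tolist() for X in(-.011,0,.011)],[proj("wrist",s["eef_pos"]+R.apply([X,0,Z/1e3])).round(1).tolist() for X in(-.011,0,.011)])
```

```text
[0.4776646  0.06618853 0.06404686] [  2.2011562   -2.30398761 -21.28109024]
-25 [[264.4, 196.7], [266.2, 193.8], [268.0, 191.0]] [[278.5, 282.7], [278.5, 265.4], [278.4, 247.3]]
-20 [[264.4, 198.6], [266.2, 195.7], [268.1, 192.9]] [[278.5, 278.0], [278.5, 261.1], [278.5, 243.4]]
-15 [[264.4, 200.5], [266.3, 197.7], [268.1, 194.9]] [[278.6, 273.5], [278.5, 256.9], [278.5, 239.7]]
-10 [[264.4, 202.5], [266.3, 199.6], [268.1, 196.7]] [[278.6, 269.2], [278.6, 253.0], [278.6, 236.1]]
-5 [[264.4, 204.4], [266.3, 201.5], [268.1, 198.6]] [[278.6, 265.2], [278.6, 249.3], [278.6, 232.8]]
0 [[264.5, 206.2], [266.3, 203.3], [268.1, 200.5]] [[278.7, 261.3], [278.6, 245.8], [278.6, 229.6]]
5 [[264.5, 208.1], [266.3, 205.2], [268.1, 202.4]] [[278.7, 257.7], [278.7, 242.4], [278.7, 226.6]]
11 [[264.5, 210.4], [266.3, 207.4], [268.1, 204.6]] [[278.7, 253.5], [278.7, 238.6], [278.7, 223.2]]
```

Both views put the shut fingertips at about z = 0.064, which is roughly 32 mm higher than the stated offset implies. I'll test this by lowering gently over free bench while watching the force.

Call:
{"op": "apply_moves", "data": {"increments": [{"hand":-1,"slide":[0,0,8],"rot":[0,0,0]},{"hand":-1,"slide":[0,0,16],"rot":[0,0,0]},{"hand":-1,"slide":[0,0,22],"rot":[0,0,0]},{"hand":-1,"slide":[0,0,27],"rot":[0,0,0]},{"hand":-1,"slide":[0,0,29],"rot":[0,0,0]},{"hand":-1,"slide":[0,0,29],"rot":[0,0,0]}]}}

```text
time: 3.17
eef_pos: [0.4794, 0.066, 0.012]
tcp_rot: [-0.001, 0.516, 0.857, -0.0]
ft_force: [-0.1, -0.2, 0.5]
opening: 0.0001
finger_force: 0.0
```

Call:
{"op": "apply_moves", "data": {"increments": [{"hand":-1,"slide":[0,0,2],"rot":[0,0,0]},{"hand":-1,"slide":[0,0,4],"rot":[0,0,0]},{"hand":-1,"slide":[0,0,4],"rot":[0,0,0]}]}}

```text
time: 3.42
eef_pos: [0.4799, 0.0659, 0.0086]
tcp_rot: [-0.0, 0.516, 0.857, -0.0]
ft_force: [0.3, 0.7, -0.4]
opening: -0.0
finger_force: 0.0
```

Call:
{"op": "apply_moves", "data": {"increments": [{"hand":-1,"slide":[0,0,2],"rot":[0,0,0]},{"hand":-1,"slide":[0,0,4],"rot":[0,0,0]},{"hand":-1,"slide":[0,0,4],"rot":[0,0,0]}]}}

```text
time: 3.67
eef_pos: [0.4798, 0.0659, 0.0046]
tcp_rot: [-0.0, 0.516, 0.857, -0.0]
ft_force: [-0.2, 0.3, -0.2]
opening: 0.0002
finger_force: 0.0
```

Run:
```python
from h import *
s=env.observe();a=eyes.read_camera("scene");w=eyes.read_camera("wrist")
cv2.imwrite("pics/s3.png",a);cv2.imwrite("pics/w3.png",w)
print(s["eef_pos"],s["tcp_rot"],s["ft_force"],s["qpos"])
A=cv2.resize(a[150:260,225:345],(480,440),interpolation=cv2.INTER_CUBIC)
B=cv2.resize(w[100:320,200:360],(320,440),interpolation=cv2.INTER_CUBIC)
cv2.imwrite("pics/c5.png",np.hstack([A,B]))
```

```text
[0.4798494  0.06591613 0.004606  ] [-1.23533892e-04  5.16129730e-01  8.56510411e-01 -5.46354802e-05] [-0.22442381  0.317988   -0.22887422] [-9.47172037e-02  6.93444094e-01  1.92789890e+00  1.69457185e-05
  5.20519684e-01 -5.80875987e-01]
```

View pics/c5.png

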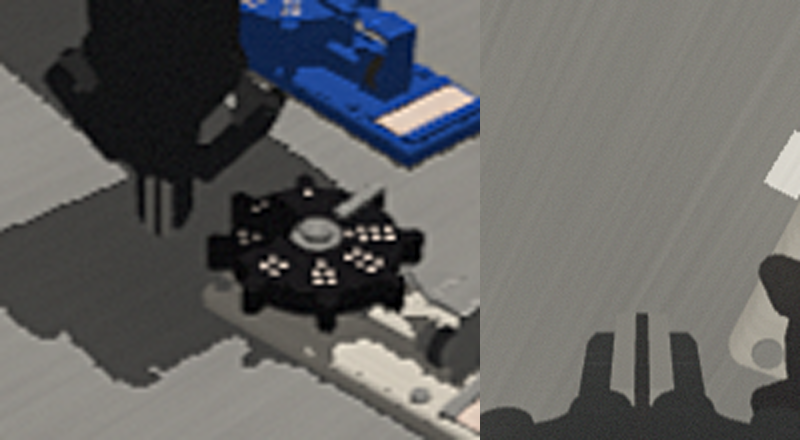

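The tip offset is consistent with a 22 mm pad ending about 33 mm behind the TCP. The bench probe found no contact, so the cameras are right. I'll lower 5 mm more, then slide radially into the gap between the 2- and 3-dot lobes.

Call:
{"op": "apply_moves", "data": {"increments": [{"hand":-1,"slide":[0,0,3],"rot":[0,0,0]},{"hand":-1,"slide":[0,3,5],"rot":[0,0,0]},{"hand":-1,"slide":[0,7,5],"rot":[0,0,0]},{"hand":-1,"slide":[0,11,5],"rot":[0,0,0]},{"hand":-1,"slide":[0,15,5],"rot":[0,0,0]},{"hand":-1,"slide":[0,18,5],"rot":[0,0,0]},{"hand":-1,"slide":[0,21,5],"rot":[0,0,0]},{"hand":-1,"slide":[0,23,5],"rot":[0,0,0]},{"hand":-1,"slide":[0,23,5],"rot":[0,0,0]}]}}

```text
time: 4.52
eef_pos: [0.501, 0.0769, -0.0001]
tcp_rot: [0.0, 0.516, 0.857, 0.0]
ft_force: [-0.2, -0.6, -0.4]
opening: 0.0
finger_force: 0.0
```

Run:
```python
from h import *
s=env.observe();a=eyes.read_camera("scene");w=eyes.read_camera("wrist")
cv2.imwrite("pics/s4.png",a);cv2.imwrite("pics/w4.png",w)
print(s["eef_pos"],s["ft_force"])
A=cv2.resize(a[150:260,225:345],(480,440),interpolation=cv2.INTER_CUBIC)
B=cv2.resize(w[120:340,240:400],(320,440),interpolation=cv2.INTER_CUBIC)
cv2.imwrite("pics/c6.png",np.hstack([A,B]))
```

```text
[ 5.00962890e-01  7.68660228e-02 -1.26049942e-04] [-0.19166466 -0.57673748 -0.43831334]
```

View pics/c6.png

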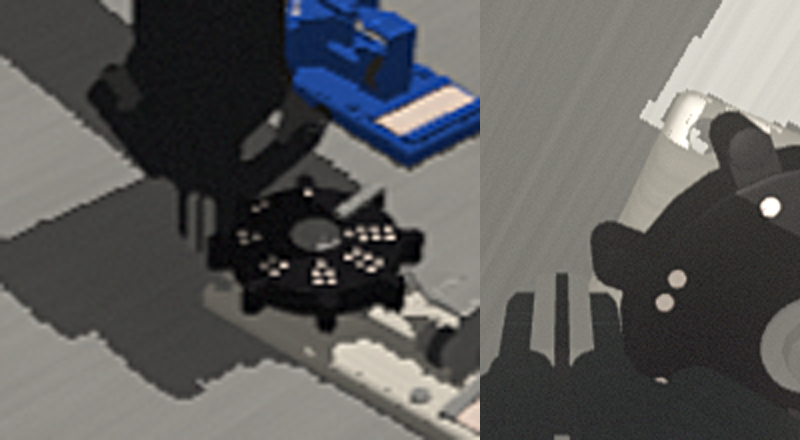

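No contact force yet, and the finger's leading face is just short of the 2-dot lobe. I'll start the arc about the axle (R = 61 mm).

Call:
{"op": "apply_moves", "data": {"increments": [{"hand":-1,"slide":[1.3,0,0],"rot":[0,0,1.2]},{"hand":-1,"slide":[2.7,0.1,0],"rot":[0,0,2.5]},{"hand":-1,"slide":[4,0.1,0],"rot":[0,0,3.8]},{"hand":-1,"slide":[5.3,0.2,0],"rot":[0,0,5]},{"hand":-1,"slide":[6.7,0.4,0],"rot":[0,0,6.3]},{"hand":-1,"slide":[8,0.5,0],"rot":[0,0,7.5]},{"hand":-1,"slide":[9.3,0.7,0],"rot":[0,0,8.8]},{"hand":-1,"slide":[10.6,0.9,0],"rot":[0,0,10]}]}}

```text
time: 5.28
eef_pos: [0.4962, 0.0859, -0.0002]
tcp_rot: [0.0, 0.589, 0.808, -0.0]
ft_force: [-0.6, -4.5, 0.1]
opening: 0.0003
finger_force: 2.0
```

Contact at about 4.5 N tangential, as expected. I'll continue to the middle of the next gap.

Call:
{"op": "apply_moves", "data": {"increments": [{"hand":-1,"slide":[2.7,0.1,0],"rot":[0,0,2.5]},{"hand":-1,"slide":[5.3,0.2,0],"rot":[0,0,5]},{"hand":-1,"slide":[8,0.5,0],"rot":[0,0,7.5]},{"hand":-1,"slide":[10.6,0.9,0],"rot":[0,0,10]},{"hand":-1,"slide":[13.2,1.4,0],"rot":[0,0,12.5]},{"hand":-1,"slide":[15.8,2.1,0],"rot":[0,0,15]},{"hand":-1,"slide":[18.3,2.8,0],"rot":[0,0,17.5]},{"hand":-1,"slide":[20.9,3.7,0],"rot":[0,0,20]},{"hand":-1,"slide":[23.3,4.6,0],"rot":[0,0,22.5]},{"hand":-1,"slide":[25.8,5.7,0],"rot":[0,0,25]},{"hand":-1,"slide":[28.2,6.9,0],"rot":[0,0,27.5]},{"hand":-1,"slide":[30.5,8.2,0],"rot":[0,0,30]},{"hand":-1,"slide":[32.8,9.6,0],"rot":[0,0,32.5]},{"hand":-1,"slide":[35,11,0],"rot":[0,0,35]},{"hand":-1,"slide":[35,11,0],"rot":[0,0,35]},{"hand":-1,"slide":[35,11,0],"rot":[0,0,35]}]}}

```text
time: 6.62
eef_pos: [0.4958, 0.1234, -0.0002]
tcp_rot: [-0.0, 0.804, 0.594, 0.0]
ft_force: [0.1, 0.3, 0.2]
opening: -0.0001
finger_force: 0.0
```

Run:
```python
from h import *
s=env.observe();a=eyes.read_camera("scene");w=eyes.read_camera("wrist")
cv2.imwrite("pics/s5.png",a);cv2.imwrite("pics/w5.png",w)
print(s["eef_pos"],s["ft_force"],s["qpos"][5])
A=cv2.resize(a[150:260,225:345],(480,440),interpolation=cv2.INTER_CUBIC)
B=cv2.resize(w[120:340,240:400],(320,440),interpolation=cv2.INTER_CUBIC)
cv2.imwrite("pics/c7.png",np.hstack([A,B]))
```

```text
[ 4.95771271e-01  1.23376106e-01 -1.89274767e-04] [0.09616762 0.29892478 0.15979047] 0.32295376081260335
```

View pics/c7.png

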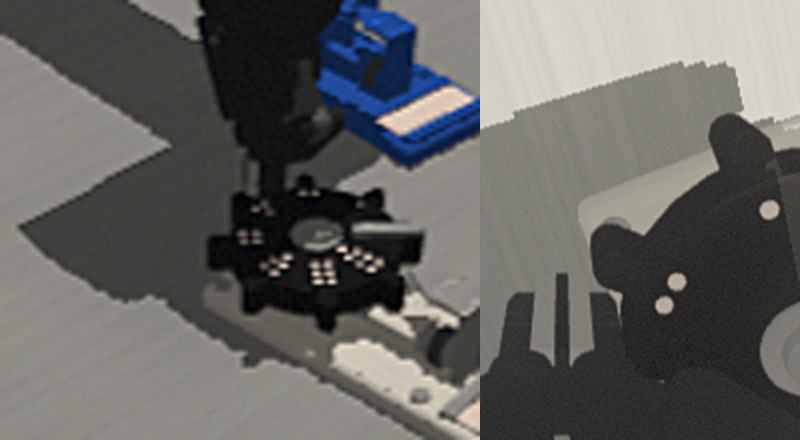

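The wheel advanced exactly one click: the bar is now one lobe short of the pointer, and there is no residual force. I'll repeat the same arc once.

Call:
{"op": "apply_moves", "data": {"increments": [{"hand":-1,"slide":[2.7,0.1,0],"rot":[0,0,2.5]},{"hand":-1,"slide":[5.3,0.2,0],"rot":[0,0,5]},{"hand":-1,"slide":[8,0.5,0],"rot":[0,0,7.5]},{"hand":-1,"slide":[10.6,0.9,0],"rot":[0,0,10]},{"hand":-1,"slide":[13.2,1.4,0],"rot":[0,0,12.5]},{"hand":-1,"slide":[15.8,2.1,0],"rot":[0,0,15]},{"hand":-1,"slide":[18.3,2.8,0],"rot":[0,0,17.5]},{"hand":-1,"slide":[20.9,3.7,0],"rot":[0,0,20]},{"hand":-1,"slide":[23.3,4.6,0],"rot":[0,0,22.5]},{"hand":-1,"slide":[25.8,5.7,0],"rot":[0,0,25]},{"hand":-1,"slide":[28.2,6.9,0],"rot":[0,0,27.5]},{"hand":-1,"slide":[30.5,8.2,0],"rot":[0,0,30]},{"hand":-1,"slide":[32.8,9.6,0],"rot":[0,0,32.5]},{"hand":-1,"slide":[35,11,0],"rot":[0,0,35]},{"hand":-1,"slide":[37.1,12.6,0],"rot":[0,0,37.5]},{"hand":-1,"slide":[39.2,14.3,0],"rot":[0,0,40]},{"hand":-1,"slide":[41.2,16,0],"rot":[0,0,42.5]},{"hand":-1,"slide":[43.1,17.9,0],"rot":[0,0,45]},{"hand":-1,"slide":[43.1,17.9,0],"rot":[0,0,45]},{"hand":-1,"slide":[43.1,17.9,0],"rot":[0,0,45]}]}}

```text
time: 8.38
eef_pos: [0.5256, 0.159, -0.0002]
tcp_rot: [-0.0, 0.97, 0.241, -0.0]
ft_force: [0.6, -0.2, -0.6]
opening: 0.0003
finger_force: 0.0
```

Run:
```python
from h import *
s=env.observe();a=eyes.read_camera("scene");w=eyes.read_camera("wrist")
cv2.imwrite("pics/s6.png",a);cv2.imwrite("pics/w6.png",w)
w5=cv2.imread("pics/w5.png")
print(s["eef_pos"],s["ft_force"],s["qpos"])
# one-dot/two-dot patch of the wheel relative to the finger: shift from the earlier click
t=w5[160:330,300:400]; r=cv2.matchTemplate(w[140:350,270:430],t,cv2.TM_CCOEFF_NORMED); _,m,_,l=cv2.minMaxLoc(r);print("shift",l[0]-30,l[1]-20,m)
```

```text
[ 5.25614621e-01  1.58950344e-01 -2.33144770e-04] [ 0.63371497 -0.21013311 -0.55487246] [9.01201349e-02 7.41342823e-01 1.76447997e+00 4.88369305e-06
 6.35957191e-01 1.17346417e+00]
shift -1 1 0.928371250629425
```

The wheel has moved with the finger again and there is no force. I'll withdraw radially, then straight up.

Call:
{"op": "apply_moves", "data": {"increments": [{"hand":-1,"slide":[0,-4,0],"rot":[0,0,0]},{"hand":-1,"slide":[0,-9,0],"rot":[0,0,0]},{"hand":-1,"slide":[0,-15,0],"rot":[0,0,0]},{"hand":-1,"slide":[0,-21,0],"rot":[0,0,0]},{"hand":-1,"slide":[0,-24,0],"rot":[0,0,0]},{"hand":-1,"slide":[0,-26,-8],"rot":[0,0,0]},{"hand":-1,"slide":[0,-26,-30],"rot":[0,0,0]},{"hand":-1,"slide":[0,-26,-60],"rot":[0,0,0]},{"hand":-1,"slide":[0,-26,-90],"rot":[0,0,0]},{"hand":-1,"slide":[0,-26,-120],"rot":[0,0,0]},{"hand":-1,"slide":[0,-26,-150],"rot":[0,0,0]},{"hand":-1,"slide":[0,-26,-180],"rot":[0,0,0]},{"hand":-1,"slide":[-25,-26,-205],"rot":[0,0,0]},{"hand":-1,"slide":[-55,-26,-215],"rot":[0,0,0]},{"hand":-1,"slide":[-85,-26,-220],"rot":[0,0,0]},{"hand":-1,"slide":[-110,-26,-220],"rot":[0,0,0]},{"hand":-1,"slide":[-120,-26,-220],"rot":[0,0,0]},{"hand":-1,"slide":[-120,-26,-220],"rot":[0,0,0]}]}}

```text
time: 9.98
eef_pos: [0.4051, 0.1256, 0.2202]
tcp_rot: [-0.0, 0.971, 0.24, -0.001]
ft_force: [-0.8, -0.4, 0.7]
opening: -0.0003
finger_force: 0.0
```

Run:
```python
from h import *
s=env.observe();a=eyes.read_camera("scene");b=eyes.read_camera("top")
cv2.imwrite("pics/s7.png",a);cv2.imwrite("pics/t7.png",b)
print(s["time"],s["eef_pos"],s["ft_force"])
s0=cv2.imread("pics/s0.png");c=np.array([.5545,.105])
# brightness along each lobe direction between r=24..44 at bar height: the steel bar stands out
for nm,i in(("scene",a),("scene0",s0),("top",b),("top0",cv2.imread("pics/t0.png"))):
  g=cv2.cvtColor(i,cv2.COLOR_BGR2GRAY).astype(np.float32);o=[]
  for k in range(0,360,15):
    th=np.radians(5.3+k);px=np.array([proj(nm.strip("0"),[*(c+r*np.array([np.cos(th),np.sin(th)])),.054]) for r in np.linspace(.022,.046,15)],np.float32)
    o.append(int(cv2.remap(g,px[:,0].copy(),px[:,1].copy(),cv2.INTER_LINEAR).min()))
  print(nm,o)
# did the bystanders move?
for nm,i,j in(("scene",s0,a),("top",cv2.imread("pics/t0.png"),b)):
  for n,(x0,y0,x1,y1) in ({"brush":(180,250,272,312),"cheese":(290,258,340,310),"trier":(343,173,420,226)} if nm=="scene" else {"brush":(338,150,392,236),"cheese":(288,120,332,166),"trier":(128,132,192,220)}).items():
    r=cv2.matchTemplate(j[y0-6:y1+6,x0-6:x1+6],i[y0:y1,x0:x1],cv2.TM_CCOEFF_NORMED);_,m,_,l=cv2.minMaxLoc(r);print(nm,n,l[0]-6,l[1]-6,round(m,3))
```

```text
9.9833 [0.4050546  0.12556345 0.22020843] [-0.8168485  -0.39119422  0.68568989]
scene [136, 6, 13, 20, 13, 15, 5, 14, 15, 8, 11, 10, 19, 8, 16, 18, 16, 12, 10, 15, 10, 17, 15, 16]
scene0 [16, 11, 12, 46, 14, 17, 122, 12, 19, 6, 18, 12, 21, 6, 13, 18, 14, 19, 16, 15, 14, 17, 18, 19]
top [118, 25, 27, 29, 24, 23, 32, 32, 30, 32, 32, 32, 30, 33, 30, 27, 28, 30, 31, 25, 39, 35, 24, 27]
top0 [24, 25, 25, 34, 33, 21, 107, 27, 28, 28, 29, 30, 28, 28, 28, 31, 23, 29, 25, 18, 33, 33, 18, 28]
scene brush 0 0 0.999
scene cheese 0 0 1.0
scene trier 0 0 0.999
top brush 0 0 0.982
top cheese 0 0 0.994
top trier 0 0 0.971
```

Both cameras show the bar under the pointer at 0°, the bystanders have not moved, and the arm is clear.

```bash
python3 -c "
from workcell import env
print(env.hand_in())"
```

```text
the job is handed in; nothing more can be done
None
```

The tally is back at zero: two forward clicks brought the steel bar to rest under the pointer. Both cameras confirm it; the brush, small cheese and trier did not move, the arm finished clear, and the job is handed in at about 10 s.

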